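# Close the gel tank's clamp bar and lock it with the hairpin clip

### The arm

A 6-joint arm with a two-finger parallel gripper is mounted at the origin on the work surface. World frame = base frame: x ahead of the robot, y to its left, z up, the work surface at z = 0. Lengths are in mm, angles in rad, forces in N, time in s.
With the tool pointing down it reaches from about 400 to 825 mm from the base axis. Payload 7 kg.
Tool frame: the origin (TCP) lies at the very end of the fingers, on their centre line; the grasp point (between the pads) lies 19 mm behind it; z points along the fingers, y is the line along which they close (so a half turn about z gives the same grasp; the last joint's range is limited). The gripper opens to 85 mm and grips with 20 to 120 N. Pads are 22 mm wide; open, the fingers measure 114 mm over their backs; the gripper's body (76 mm by 85 mm) begins 54 mm behind the grasp point. The pads swing forward as they close: fully open they stand 13 mm farther back than shut.
Start: joints at [-0.958, 0.359, 0.012, 0, -1.224, -0.288], TCP at [215.379, -639.693, 231.302] pointing down, gripper open.
Joint ranges: [-3.07, 3.07], [-1.43, 2.12], [-1.02, 1.25], [-3.03, 1.67], [-3.05, -0], [-3.03, 3.03]. Speed limits (rad/s): [2.39, 2.39, 3.01, 3.14, 3.14, 3.14].

### API

Orientations are given as [roll, pitch, yaw] about the fixed x, y, z axes, in that order (R = Rz(yaw) Ry(pitch) Rx(roll)).
In Python, from rig import state, get_image, sign_off gives the robot as it stands. The module is installed in compiled form; this text tells all that it offers.
- The arm moves only by the tool play_rows, never from a script. Its argument "deltas" is text: rows parted by semicolons, each of 7 numbers parted by spaces: the turn, a rotation vector about the tool's x, y, z in rad, then the shift along the tool's x, y, z in m, then the finger opening in m, from 0 to 0.0854. A call has 1 to 5 rows; each row shifts and turns the commanded pose from where the row before left it, along the tool's axes as they then stand; what a row does not reach is not made up. A row lasts 1/10 s, in which the tool goes at most 50 mm and 8.59 degrees, less where a joint would pass 70% of its speed; a pose out of reach is approached as far as the arm can. A call with a gripper value outside its range is refused whole. The fingers move at their own pace and stop on an object; "force" is the grip in N (left out, the last holds). Time passes only in rows, so rows that do not move let the fingers close. It gives the time, the measured TCP pose, the force, the opening and the grip force at its end, in the units of the state.
- state(): the state, without advancing time (a new reading comes with each control period).
- get_image(name): name is "side" or "top"; returns a dict with "frame" (400x640x3 uint8, red, green, blue), "z_map" (400x640 float32, mm along the optical axis (not along the pixel's ray), 0 where there is no reading), "mtx" (3x3 intrinsics, pixels), "R" (3x3) and "t" (3): a world point X has camera coordinates R X + t. Camera axes: x right, y down, z forward; pixel columns grow to the right and rows downward; lengths in mm; the calibration is good to about 2 mm. A picture is of the moment at which its call begins.
- sign_off(): hands the job in; it is judged then, once.
The state is a dict: "t": time; "q": joint angles; "qvel": joint speeds; "tau": joint torques, N m; "eef_pos": TCP position; "orientation": TCP orientation; "ft_force": force on the tool from outside, world axes, zero at the start; "torque": the same for the moment, N m; "opening": finger opening in mm; "gripper_force": force on a finger pad.
Only numpy, scipy, OpenCV 4.12 (cv2) and the standard library are available. Lean on these libraries where they do the work, as an engineer would, in place of code of your own. Each camera call takes 0.05 s, during which the arm holds its last target. There are 200 camera calls.

### The job

Swing the blue clamp bar down flat across the gel tank, then take the orange hairpin spring clip from the bench by its tab, lay it on the bar and push it along the bar over the neck of the brass pin until its legs snap shut behind the pin and it is fully home. The pin is loose in its slot and its bush is delicate: push by feel, never with more than 13 N, then let go of the clip and leave the things around the tank where they stand.

Things in the scene. Friction and masses are not known exactly. Their poses are not given: they have to be found in the camera images.
- tank: fixed clear gel tank with white uprights, foot 150 x 220 mm, 94 mm high at the uprights; origin at the centre of its underside on the bench; its y axis runs along the clamp bar from the hinge (at y = -80 mm) to the brass pin (near y = +70 mm), z up; two short terminals on its +x rim reach 104 mm high at x = +52, y = +-80 mm
- bar (a joint): angle of the blue clamp bar about its hinge, rad: 0 = lying flat across the tank, closed against its stop, positive = raised (0.45 to 0.85 at the start). The hinge is stiff, so the bar stays where it is left; about 2 to 3 N pressed down half-way along it closes it
- bar_hinge (a point): point on the bar's hinge axis, mid-width, 99 mm above the bench. Bar 8 mm thick (axis at half thickness), 40 mm wide, reaching 175 mm from the hinge: closed, its top face is 103 mm above the bench. Its last 45 mm form an open fork with a 15 mm slot in which the pin stands when the bar is closed
- pin: upright headed brass pin at the bar's free end; origin at its foot, 94 mm above the bench, axes as the tank's. Collar 13 mm thick, flush with the closed bar's top; then a neck 9 mm thick, 12 mm high; then a head 13 mm thick, 114.5 to 123 mm above the bench. It floats in a slot: about 2 N along the bar slides it, by up to some 30 mm, to a firm stop whose place cannot be read; it stays where left
- pin_neck (a point): point on the pin's axis half-way up its neck, 5.5 mm above the top face of the closed bar
- clip_grip (a point): centre of the upright tab of the loose orange clip (about 75 g, lying flat, tab up), 30 mm above its underside. x along the legs to their open mouth, y across, z up. Tab 24 mm along x, 10 mm thick along y, up to 48 mm above the underside, on a crown 28 x 34 x 7 mm. Two 6 mm thick steel legs reach 53 mm ahead of the tab's centre: mouth 18 mm wide, throat 5 mm wide 38 mm ahead
- clip_seat (a point): centre of the clip's pocket behind the throat, 31 mm ahead of the tab's centre along the clip's x, 3.5 mm above its underside: the pin's axis is here when the clip is fully home. The legs are springs: forcing them over the neck takes about 5 to 10 N; the force falls when they snap behind it and rises again as the pin bottoms on the tongue
- tip_box: loose white box with red lid, 82 x 117 x 71 mm, bystander; origin at the centre of its underside
- buffer: loose clear bottle, 60 mm across, 130 mm high, blue cap, bystander; origin at the centre of its underside
- beaker: loose glass beaker, 64 mm across, 85 mm high, bystander; origin at the centre of its underside
- tongue: orange tongue of the clip, 6 mm wide, between the roots of the legs; it ends 26 mm ahead of the tab's centre and is the stop on which the pin bottoms when the clip is fully home; origin 12 mm ahead of the tab's centre, at the underside
Things that resemble listed ones, but are neither listed nor needed, are in the scene too. Of the things shaped like the part that bears clip_grip, the orange one is meant.

How it is judged (in metres and radians):
On the way, in this order (a step that is already met when the one before it is completed fails the run):
1. the clamp bar is down flat on the tank (value of joint bar below 0.04 rad), for 0.2 s.
2. the clip has snapped over the pin's neck and is fully home (x of pin_neck in the frame of clip_seat between -0.003 and 0.003 m and y of pin_neck in the frame of clip_seat between -0.003 and 0.003 m and z of pin_neck in the frame of clip_seat between -0.007 and 0.007 m), for 0.2 s.
At the end, for the whole second after the job is handed in: bar closed (under 0.04 rad); clip on it within 0.2 rad of level, pin axis within 3 mm of the centre of the clip's pocket both ways, legs between collar and head; all at rest and released; tip box, bottle and beaker within 20 mm of where they stood (all of step 2 and value of joint bar below 0.04 rad and angle between clip_seat's own z axis and vertical below 0.2 rad and linear speed of pin below 0.02 m/s and distance of each of tip_box, buffer, beaker from where it was at the start of the episode below 0.02 m); the robot touches nothing.
It fails at once if the pin is pushed too hard: more than 13 N on the clip's tongue or from the fingers, or contacts on the pin that add up to over 60 N (the legs' squeeze included) (contact force between any of tongue, the fingers and pin above 13 N or contact force between pin and anything else above 60 N).
It fails at once if a bystander is pushed away or knocked over (distance of any of tip_box, buffer, beaker from where it was at the start of the episode above 0.02 m).
It also fails if it takes over 72 s, if anything falls off the work surface, if the arm or the gripper's body presses on something with over 40 N, if the wrist force passes 120 N, or if a joint passes its speed limit or range.

## Working session

There is one attempt and no reset: what is moved stays moved. The work goes in short steps, Python scripts to look and compute and a tool call to move; the robot and the scene stay as the last step left them, time stands still between calls to the robot, and variables do not carry over. Pictures are saved under pics/ and viewed, at most 10 in all, crops included, and the job is handed in when it is done.

Besides the shell and the picture viewer there is one more tool, called after "Call:" as name(argument=value, ...), one argument or row to a line, values as JSON. play_rows: Moves the arm, as the interface text tells. Its arguments: {"type":"object","properties":{"deltas":{"type":"string"},"force":{"type":"number"}},"required":["deltas"]}

```bash
mkdir -p pics
cat > h.py <<'E'
import numpy as np, cv2
from rig import state, get_image, sign_off
def save(n,im): cv2.imwrite(n,im[:,:,::-1])
def pts(d):
    z=d["z_map"].astype(float); v,u=np.indices(z.shape); K=d["mtx"]
    c=np.stack([(u-K[0,2])/K[0,0]*z,(v-K[1,2])/K[1,1]*z,z],-1)
    P=(c-np.array(d["t"]))@np.array(d["R"]); P[z==0]=np.nan
    return P
E
python3 - <<'E'
from h import *
for n in("top","side"):
    d=get_image(n); save(f"pics/{n}0.png",d["frame"]); np.save(n+"P.npy",pts(d)); np.save(n+"F.npy",d["frame"])
    print(n,d["mtx"].round(1).tolist(),(-d["R"].T@d["t"]).round(),np.round(d["R"],3).tolist())
print(state())
E
```

```text
top [[377.4, 0.0, 325.5], [0.0, 377.4, 196.9], [0.0, 0.0, 1.0]] [ 440.   -5. 1047.] [[0.005, -1.0, -0.005], [-0.995, -0.004, -0.096], [0.096, 0.006, -0.995]]
side [[501.0, 0.0, 324.0], [0.0, 501.0, 205.1], [0.0, 0.0, 1.0]] [  233. -1193.  1020.] [[0.961, -0.275, -0.012], [-0.175, -0.577, -0.798], [0.213, 0.769, -0.603]]
{'t': 0.1, 'q': array([-9.57896512e-01,  3.59340469e-01,  1.11539522e-02, -3.20020080e-04,
       -1.22410666e+00, -2.88089584e-01]), 'qvel': array([ 0.00036987,  0.00025419,  0.0040897 ,  0.00071946, -0.00052478,
        0.00149366]), 'tau': array([-1.75139769e-03, -5.84763086e+01,  2.94108742e+01,  6.95469841e+00,
       -3.20851068e-03,  1.15243205e-05]), 'eef_pos': array([ 215.2448963 , -639.30390798,  230.44051509]), 'orientation': array([ 3.14007200e+00, -1.36873071e-04, -2.81689128e+00]), 'ft_force': array([-0.13718823, -0.44983815, -0.07333958]), 'torque': array([ 0.03359274, -0.05809537,  0.03264984]), 'gripper_force': 0.0, 'opening': 85.27488289526516}
```

View pics/top0.png

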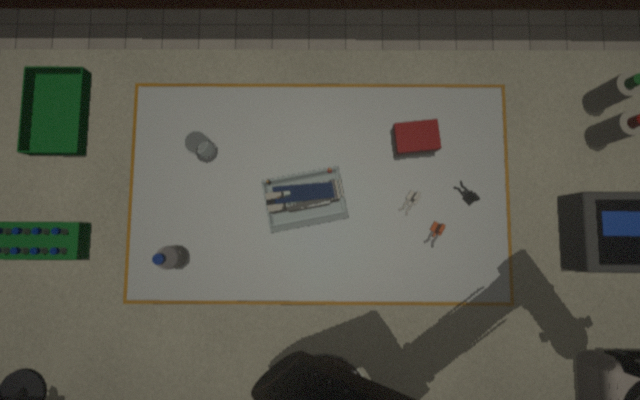

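View pics/side0.png

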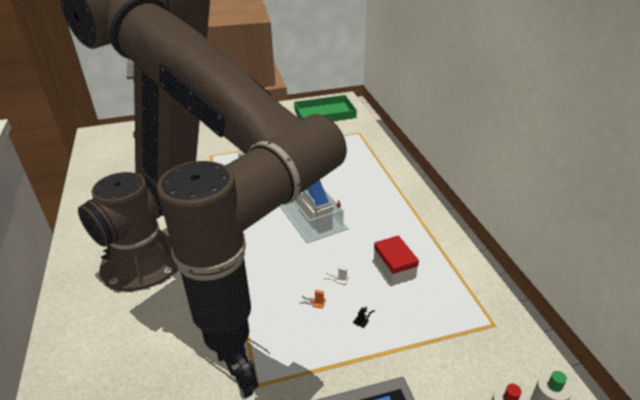

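The top view shows the tank around (305,200) with the blue bar from its hinge at right (~338,188) to its raised free end at left (~275,190). The orange clip is at (435,233) with its legs pointing down-left, near white and black decoys at (410,200) and (467,193). The beaker is at (205,150), the bottle at (165,258) and the tip box at (417,138). The side view shows the orange clip at (318,298) and the raised bar at (317,193).

Run:
```python
from h import *
for n in("top","side"):
    P=np.load(n+"P.npy");F=np.load(n+"F.npy");hsv=cv2.cvtColor(F,cv2.COLOR_RGB2HSV)
    wk=(P[...,0]>250)&(P[...,0]<720)&(abs(P[...,1])<520)
    def rep(name,m):
        m=m.astype(np.uint8);k,l,s,c=cv2.connectedComponentsWithStats(m)
        for i in range(1,k):
            if s[i,4]>=12:
                Q=P[l==i];Q=Q[~np.isnan(Q[:,0])]
                if len(Q)<5: continue
                xy=Q[:,:2].astype(np.float32)
                w,vec=np.linalg.eigh(np.cov(xy.T));
                print(n,name,s[i].tolist(),'mean',Q.mean(0).round(1),'min',Q.min(0).round(1),'max',Q.max(0).round(1),'ax',np.degrees(np.arctan2(vec[1,1],vec[0,1])).round(1),'rect',np.round(cv2.minAreaRect(xy)[1]).tolist())
    H,S,V=[hsv[...,i] for i in range(3)]
    rep('orange',wk&(H>4)&(H<15)&(S>140)&(V>80))
    rep('blue',wk&(H>100)&(H<130)&(S>120)&(V>50))
    rep('red',wk&((H<4)|(H>175))&(S>150)&(V>80))
    for z0,z1 in((85,98),(98,108),(108,130)): rep(f'z{z0}',wk&(P[...,2]>z0)&(P[...,2]<z1)&(abs(P[...,1])<140))
    o=F[180:270,380:490] if n=="top" else F[150:330,270:430]
    if n=="top": im=np.hstack([cv2.resize(F[155:245,250:360],None,fx=3.6,fy=5,interpolation=2),cv2.resize(F[215:255,415:460],(400,450),interpolation=2)])
    else: im=np.hstack([cv2.resize(F[170:250,270:360],(400,400),interpolation=2),cv2.resize(F[280:315,295:335],(400,400),interpolation=2)])
    save(f"pics/c_{n}.png",im)
a=cv2.imread("pics/c_top.png");b=cv2.imread("pics/c_side.png")
s=lambda x:cv2.resize(x,(790,290)); cv2.imwrite("pics/c.png",np.vstack([s(a),s(b)]))
# orange points in top
P=np.load("topP.npy");print(P[222:248:2,424:448:2,2].round(0).astype(int))
```

```text
top orange [432, 223, 5, 7, 22] mean [ 461.1 -296.9    7.7] min [ 453.7 -302.8    3.8] max [ 470.2 -290.6   13.1] ax 149.5 rect [9.0, 18.0]
top orange [440, 226, 4, 6, 13] mean [ 455.8 -304.8   48.4] min [ 448.1 -309.8   45.1] max [ 461.2 -301.    51.6] ax 148.8 rect [5.0, 15.0]
top blue [153, 255, 10, 9, 68] mean [377.8 402.8 131. ] min [367.3 392.5 128.5] max [386.6 414.8 134.2] ax 107.6 rect [19.0, 22.0]
top z85 [327, 167, 5, 6, 16] mean [603.   -8.7  91.9] min [597.6 -13.2  86.6] max [609.3  -2.9  95.1] ax 51.8 rect [11.0, 11.0]
top z85 [334, 179, 6, 20, 53] mean [555.2 -28.3  94. ] min [529.6 -33.9  87.4] max [578.6 -20.8  97.7] ax -168.6 rect [50.0, 7.0]
top z85 [271, 191, 14, 21, 176] mean [520.6 126.   94.2] min [496.  106.2  85.7] max [547.8 139.1  97.9] ax -175.6 rect [50.0, 33.0]
top z85 [284, 192, 7, 5, 20] mean [539.3  98.3  90.2] min [534.9  91.5  85.1] max [544.5 105.8  96. ] ax 87.4 rect [10.0, 14.0]
top z85 [288, 202, 8, 2, 12] mean [518.3  88.4  93.2] min [516.4  78.2  85.2] max [519.5  95.5  96.7] ax 96.3 rect [3.0, 17.0]
top z98 [330, 179, 8, 21, 80] mean [551.9 -
[... 4186 characters left out ...]
       2                    1                    0
                     1                    1                    1]
 [                   6                    3                    0
                     3                   10                    3
                     3                   -1                    2
                     0                    5                    3]
 [                   1                    1                    1
                     3                    9                    0
                    -2                    2                    5
                     4                   -1                    0]]<stdin>:26: RuntimeWarning: invalid value encountered in cast
```

View pics/c.png

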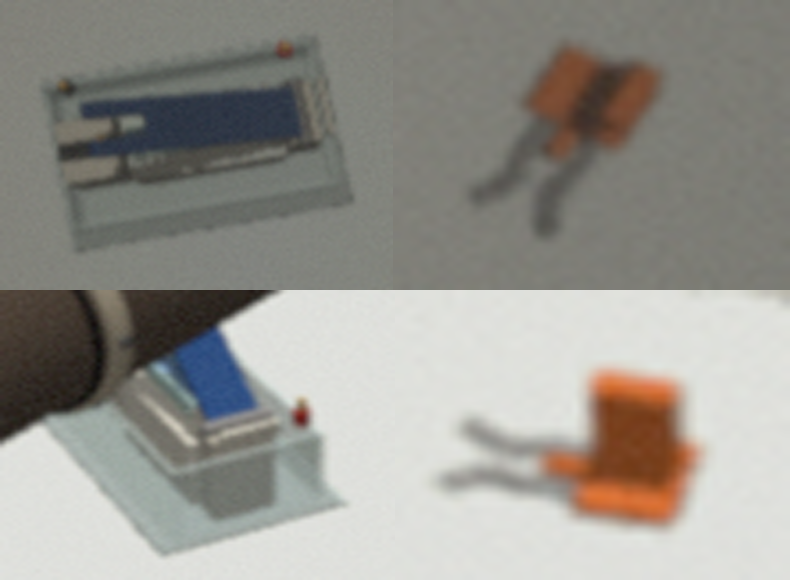

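The enlarged crops show the orange clip with its legs pointing down-left in the top view, the tongue between them, and the mouth near px (428,244). The bar rises from its hinge at the right, near world (553,-27). The slope of about 0.65 rad and the width direction of about 11.5° both fit the given ranges. I'll move over the middle of the bar.

Call:
play_rows(
  deltas="0 0 0 -0.0264 0.028 0.001 0;0 0 0 -0.0264 0.028 0.001 0;0 0 0 -0.0264 0.028 0.001 0;0 0 0 -0.0264 0.028 0.001 0;0 0 0 -0.0264 0.028 0.001 0",
)

```text
t: 0.6
eef_pos: [296.0, -463.3, 225.9]
orientation: [3.141, -0.0, -2.817]
ft_force: [1.3, 0.1, 0.5]
opening: 12.3
gripper_force: 0.0
```

Call:
play_rows(
  deltas="0 0 0 -0.0264 0.028 0.001 0;0 0 0 -0.0264 0.028 0.001 0;0 0 0 -0.0264 0.028 0.001 0;0 0 0 -0.0264 0.028 0.001 0;0 0 0 -0.0264 0.028 0.001 0",
)

```text
t: 1.1
eef_pos: [376.4, -288.5, 221.1]
orientation: [3.141, -0.0, -2.817]
ft_force: [1.2, -0.5, -0.3]
opening: -0.0
gripper_force: 0.0
```

Call:
play_rows(
  deltas="0 0 0 -0.0264 0.028 0.001 0;0 0 0 -0.0264 0.028 0.001 0;0 0 0 -0.0264 0.028 0.001 0;0 0 0 -0.0264 0.028 0.001 0;0 0 0 -0.0264 0.028 0.001 0",
)

```text
t: 1.6
eef_pos: [456.8, -113.7, 216.2]
orientation: [3.141, 0.0, -2.817]
ft_force: [0.7, 0.3, -0.6]
opening: -0.1
gripper_force: 0.0
```

Call:
play_rows(
  deltas="0 0 0 -0.0264 0.028 0.001 0;0 0 0 -0.0264 0.028 0.001 0;0 0 0 -0.0264 0.028 0.001 0;0 0 0 -0.0264 0.028 0.001 0;0 0 0 -0.0264 0.028 0.001 0",
)

```text
t: 2.1
eef_pos: [537.2, 61.1, 211.1]
orientation: [3.142, -0.0, -2.817]
ft_force: [1.3, -0.8, 0.2]
opening: -0.0
gripper_force: 0.0
```

Run:
```python
from h import *
from scipy.spatial.transform import Rotation as Ro
print(state()["eef_pos"],state()["orientation"],state()["q"])
# bar plane from first images
for n in("top","side"):
    P=np.load(n+"P.npy")
    m=(P[...,2]>108)&(P[...,2]<175)&(P[...,0]>515)&(P[...,0]<580)&(P[...,1]>-25)&(P[...,1]<(120 if n=="top" else 20))
    Q=P[m];A=np.c_[Q[:,:2],np.ones(len(Q))]
    for _ in range(5):
        c=np.linalg.lstsq(A,Q[:,2],rcond=None)[0];r=abs(A@c-Q[:,2])<4;A,Q=A[r],Q[r]
    print(n,len(Q),c,'slope',np.arctan(np.hypot(*c[:2])),'dir',np.degrees(np.arctan2(c[1],c[0])),Q.min(0).round(),Q.max(0).round())
# clip rays
K=None
d=get_image("top");K,R,t=d["mtx"],d["R"],d["t"];C=-R.T@t
def ray(u,v,z):
    w=R.T@np.linalg.inv(K)@[u,v,1]; return (C+w*(z-C[2])/w[2]).round(1)
F=d["frame"].copy();P=pts(d)
hsv=cv2.cvtColor(F,cv2.COLOR_RGB2HSV)
sub=np.s_[218:252,418:452]
z=P[sub][...,2];v,u=np.indices(z.shape);v+=218;u+=418
m=z>30; print('tab px',u[m].mean(),v[m].mean(),m.sum(),P[sub][m].mean(0), 'ray48',ray(u[m].mean(),v[m].mean(),44))
print('tips',ray(424.3,241.9,3),ray(432.2,246.4,3),'mid',ray(428.25,244.15,3))
cv2.imwrite("pics/clip1.png",cv2.resize(F[sub][:,:,::-1],(580,580),interpolation=cv2.INTER_CUBIC))
```

```text
[537.23357565  61.08317739 211.07116903] [ 3.14152946e+00 -3.89079439e-04 -2.81655340e+00] [ 4.75747842e-01  1.53294160e-01 -3.14270791e-01 -1.35401257e-04
 -1.10360656e+00 -1.72144392e+00]
top 417 [-1.47188449e-01  7.47831072e-01  2.01574303e+02] slope 0.6512497654027406 dir 101.13465785267033 [518. -21. 108.] [568.  74. 174.]
side 137 [-1.77183715e-01  7.55758335e-01  2.19389428e+02] slope 0.6600908088945628 dir 103.19440909655145 [526. -24. 109.] [572.  19. 142.]
tab px 440.7551020408163 227.10204081632654 49 [ 458.3865597  -304.20258936   44.89476052] ray48 [ 458.4 -304.5   44. ]
tips [ 418.4 -270.7    3. ] [ 406.3 -292.     3. ] mid [ 412.4 -281.4    3. ]
```

View pics/clip1.png

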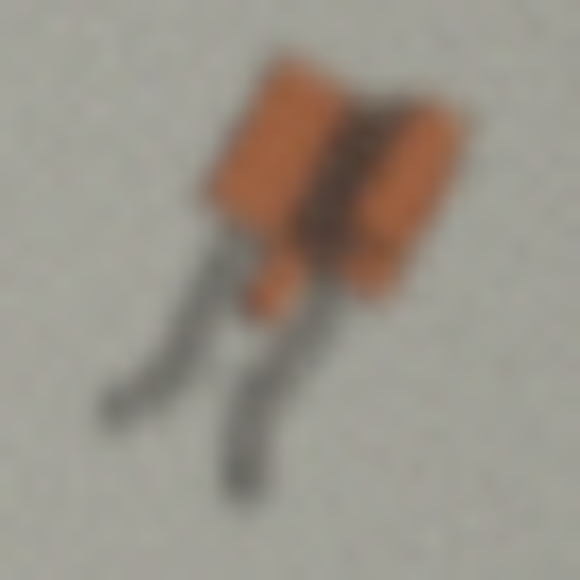

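The crop shows the clip's tab top at px ≈(441.5,228.5), the tongue tip at (433,236) and the leg tips at (424,242) and (432,246). That puts the tab centre near (456,-306) mm at yaw ≈151°. Next I'll press the bar down.

Call:
play_rows(
  deltas="0 0 0 0 0 0.02 0;0 0 0 0 0 0.015 0;0 0 0 0 0 0.01 0;0 0 0 0 0 0.008 0;0 0 0 0 0 0.008 0",
)

```text
t: 2.65
eef_pos: [537.3, 59.4, 150.2]
orientation: [-3.142, 0.001, -2.817]
ft_force: [0.0, -0.4, 0.7]
opening: -0.0
gripper_force: 0.5
```

Call:
play_rows(
  deltas="0 0 0 0 0 0.007 0;0 0 0 0 0 0.007 0;0 0 0 0 0 0.007 0;0 0 0 0 0 0.007 0;0 0 0 0 0 0.007 0",
)

```text
t: 3.15
eef_pos: [537.1, 59.6, 114.8]
orientation: [3.142, 0.0, -2.817]
ft_force: [-0.5, 0.9, 0.5]
opening: 0.0
gripper_force: 0.5
```

Call:
play_rows(
  deltas="0 0 0 0 0 0.004 0;0 0 0 0 0 0.003 0;0 0 0 0 0 0.002 0;0 0 0 0 0 0.001 0;0 0 0 0 0 0 0",
)

```text
t: 3.65
eef_pos: [537.0, 59.5, 105.3]
orientation: [-3.142, -0.0, -2.817]
ft_force: [-0.1, 0.5, 0.1]
opening: -0.2
gripper_force: 0.0
```

Call:
play_rows(
  deltas="0 0 0 0 0 0.001 0;0 0 0 0 0 0.001 0;0 0 0 0 0 0.0005 0",
)

```text
t: 3.95
eef_pos: [537.2, 59.6, 103.0]
orientation: [-3.142, 0.0, -2.817]
ft_force: [-2.7, 1.9, 6.1]
opening: 0.1
gripper_force: 3.4
```

Call:
play_rows(
  deltas="0 0 0 0 0 0.001 0;0 0 0 0 0 0 0;0 0 0 0 0 0 0",
)

```text
t: 4.25
eef_pos: [537.2, 59.6, 103.0]
orientation: [-3.141, 0.001, -2.816]
ft_force: [-4.6, 0.9, 11.3]
opening: -0.0
gripper_force: 5.6
```

Call:
play_rows(
  deltas="0 0 0 0 0 -0.02 0;0 0 0 0 0 -0.03 0;0 0 -0.145 0 0 -0.03 0.085;0 0 -0.145 0 0 -0.03 0.085;0 0 -0.145 0 0 0 0.085",
)

```text
t: 4.75
eef_pos: [539.3, 60.1, 216.3]
orientation: [-3.138, 0.006, -2.375]
ft_force: [-0.2, 0.5, -0.5]
opening: 43.0
gripper_force: 0.0
```

Call:
play_rows(
  deltas="0 0 -0.145 0 0 0 0.085;0 0 -0.145 0 0 0 0.085;0 0 -0.145 0 0 0 0.085;0 0 -0.145 0 0 0 0.085;0 0 -0.145 0 0 0 0.085",
)

```text
t: 5.25
eef_pos: [537.0, 59.5, 211.7]
orientation: [3.142, -0.0, -1.651]
ft_force: [0.2, 0.8, 0.1]
opening: 85.0
gripper_force: 0.0
```

Call:
play_rows(
  deltas="0 0 -0.145 0 0 0 0.085;0 0 -0.145 0 0 0 0.085;0 0 -0.145 0 0 0 0.085;0 0 -0.145 0 0 0 0.085;0 0 -0.145 0 0 0 0.085",
)

```text
t: 5.75
eef_pos: [537.0, 59.5, 211.7]
orientation: [3.141, 0.0, -0.926]
ft_force: [-0.1, 1.0, -0.9]
opening: 85.0
gripper_force: 0.0
```

Call:
play_rows(
  deltas="0 0 -0.145 0 0 0 0.085;0 0 -0.145 0 0 0 0.085;0 0 -0.135 0 0 0 0.085;0 0 0 0 0 0 0.085",
)

```text
t: 6.15
eef_pos: [537.0, 59.5, 211.7]
orientation: [3.142, 0.0, -0.505]
ft_force: [0.5, -0.2, -0.4]
opening: 85.1
gripper_force: 0.0
```

Call:
play_rows(
  deltas="0 0 0 0.0106 0.0359 0.005 0.045;0 0 0 0.0106 0.0359 0.005 0.045;0 0 0 0.0106 0.0359 0.005 0.045;0 0 0 0.0106 0.0359 0.005 0.045;0 0 0 0.0106 0.0359 0.005 0.045",
)

```text
t: 6.65
eef_pos: [495.8, -124.5, 186.8]
orientation: [-3.141, -0.0, -0.511]
ft_force: [0.4, -0.4, 0.1]
opening: 45.3
gripper_force: 0.0
```

Call:
play_rows(
  deltas="0 0 0 0.0106 0.0359 0.005 0.045;0 0 0 0.0106 0.0359 0.005 0.045;0 0 0 0.0106 0.0359 0.01 0.045;0 0 0 0.0106 0.0359 0.01 0.045;0 0 0 0.0106 0.0359 0.01 0.045",
)

```text
t: 7.15
eef_pos: [455.0, -307.3, 146.6]
orientation: [-3.142, -0.0, -0.511]
ft_force: [1.5, 1.1, 0.3]
opening: 44.9
gripper_force: 0.0
```

Call:
play_rows(
  deltas="0 0 0 0 0 0.012 0.045;0 0 0 0 0 0 0.045",
)

```text
t: 7.35
eef_pos: [454.0, -306.2, 133.0]
orientation: [3.141, 0.003, -0.513]
ft_force: [0.2, 1.0, 0.4]
opening: 44.8
gripper_force: 0.0
```

Run:
```python
from h import *
print(state()["eef_pos"],state()["opening"])
for n in("top","side"):
    d=get_image(n); np.save(n+"P2.npy",pts(d)); np.save(n+"F2.npy",d["frame"]);np.savez(n+"cam.npz",K=d["mtx"],R=d["R"],t=d["t"])
    F=d["frame"];P=pts(d)
    m=(P[...,2]>106)&(P[...,2]<135)&(abs(P[...,1]-120)<60)&(abs(P[...,0]-525)<50)
    v,u=np.nonzero(m);print(n,'pin',len(v),u.mean() if len(u) else 0,v.mean() if len(u) else 0,P[m].mean(0).round(1),P[m].min(0).round(),P[m].max(0).round())
    m=(P[...,2]>98)&(P[...,2]<108)&(abs(P[...,1]-60)<110)&(abs(P[...,0]-535)<45)
    Q=P[m][:,:2].astype(np.float32);print(n,'bar',len(Q),cv2.minAreaRect(Q),P[m][:,2].mean())
a=np.load("topF2.npy")[165:235,245:360];b=np.load("sideF2.npy")[150:330,240:420]
save("pics/s2.png",np.hstack([cv2.resize(a,(400,400),interpolation=2),cv2.resize(b,(400,400),interpolation=2)]))
```

```text
[ 453.96790741 -306.16540046  132.96744736] 44.825648303117156
top pin 59 280.66101694915255 197.6271186440678 [528.4 112.  112.6] [503.  62. 106.] [571. 150. 127.]
top bar 1098 ((551.3247680664062, 58.039573669433594), (73.29267120361328, 197.6121826171875), 9.218092918395996) 103.77392620502025<stdin>:7: RuntimeWarning: Mean of empty slice.
  ret = um.true_divide(
Traceback (most recent call last):
ValueError: zero-size array to reduction operation minimum which has no identity
```

Run:
```python
from h import *
a=np.load("topF2.npy")[165:235,245:360];b=np.load("sideF2.npy")[160:330,230:430]
save("pics/s2.png",np.hstack([cv2.resize(a,(520,400),interpolation=2),cv2.resize(b,(280,238),interpolation=2).repeat(1,0) if 0 else cv2.copyMakeBorder(cv2.resize(b,(280,238),interpolation=2),0,162,0,0,0)]))
P=np.load("topP2.npy");c=np.load("topcam.npz");K,R,t=c["K"],c["R"],c["t"];C=-R.T@t
m=(P[...,2]>112)&(abs(P[...,1]-120)<60)&(abs(P[...,0]-525)<50)&(P[...,2]<130)
v,u=np.nonzero(m);print([(a,b,P[b,a].round().tolist()) for a,b in zip(u,v)])
F=np.load("topF2.npy");h=cv2.cvtColor(F,cv2.COLOR_RGB2HSV)
w=np.s_[165:235,245:360]
m=(h[w][...,0]>100)&(h[w][...,0]<130)&(h[w][...,1]>110);v,u=np.nonzero(m)
pu=np.c_[u+245,v+165]
r=cv2.minAreaRect(pu.astype(np.float32));print(r)
def ray(u,v,z):
    q=R.T@np.linalg.inv(K)@[u,v,1]; return C+q*(z-C[2])/q[2]
W=np.array([ray(a,b,103)[:2] for a,b in pu]);print(cv2.minAreaRect(W.astype(np.float32)),cv2.boxPoints(cv2.minAreaRect(W.astype(np.float32))),W.mean(0))
# centerline fit
th=np.radians(101.3);dd=np.array([np.cos(th),np.sin(th)]);nn=np.array([dd[1],-dd[0]])
s=W@dd;x=W@nn
bins=[(k,x[(s>=k)&(s<k+10)]) for k in np.arange(s.min(),s.max(),10)]
for k,q in bins:
    if len(q): print(round(k),len(q),round(q.min(),1),round(q.max(),1))
```

```text
[(np.int64(278), np.int64(196), [532.0, 118.0, 120.0]), (np.int64(279), np.int64(196), [531.0, 115.0, 123.0]), (np.int64(277), np.int64(197), [529.0, 120.0, 124.0]), (np.int64(278), np.int64(197), [529.0, 117.0, 125.0]), (np.int64(279), np.int64(197), [529.0, 115.0, 123.0]), (np.int64(280), np.int64(197), [529.0, 113.0, 121.0]), (np.int64(276), np.int64(198), [526.0, 122.0, 123.0]), (np.int64(277), np.int64(198), [526.0, 119.0, 127.0]), (np.int64(278), np.int64(198), [527.0, 117.0, 122.0]), (np.int64(279), np.int64(198), [526.0, 115.0, 124.0]), (np.int64(280), np.int64(198), [527.0, 112.0, 122.0]), (np.int64(281), np.int64(198), [527.0, 111.0, 116.0]), (np.int64(276), np.int64(199), [524.0, 122.0, 121.0]), (np.int64(277), np.int64(199), [524.0, 120.0, 124.0]), (np.int64(278), np.int64(199), [524.0, 117.0, 124.0]), (np.int64(279), np.int64(199), [524.0, 115.0, 125.0]), (np.int64(280), np.int64(199), [524.0, 112.0, 122.0]), (np.int64(281), np.int64(199), [524.0, 111.0, 117.0]), (np.int64(277), np.int64(200), [522.0, 120.0, 123.0]), (np.int64(279), np.int64(200), [521.0, 115.0, 124.0]), (np.int64(280), np.int64(200), [522.0, 112.0, 122.0]), (np.int64(279), np.int64(201), [520.0, 115.0, 117.0])]
((300.1539001464844, 195.2692413330078), (11.96308422088623, 61.38435363769531), 78.69007110595703)
((535.4730834960938, 64.12826538085938), (30.256244659423828, 154.08201599121094), 11.620436668395996) [[505.13684   136.543    ]
 [536.1732    -14.380888 ]
 [565.8093     -8.2864685]
 [534.77295   142.63742  ]] [539.82701726  36.55078998]
-119 7 523.5 547.3
-109 1 532.3 532.3
-99 8 525.3 546.2
-89 15 522.8 551.5
-79 8 526.7 548.5
-69 3 525.6 546.5
-59 6 525.6 548.9
-49 3 526.0 550.3
-29 3 532.3 539.3
-19 2 528.3 543.2
1 2 522.3 552.5
21 1 549.9 549.9
31 1 525.1 525.1
```

View pics/s2.png

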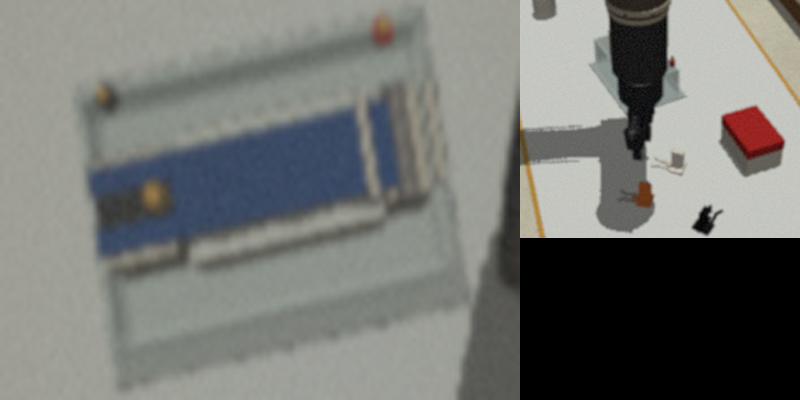

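The pictures show the bar lying flat and the brass pin head at px ≈(278.8,198.6) in the fork slot. Its depth points give (525.5,116.3,123), which agrees with the given height. The tank yaw is about 0.195 rad. Next I'll grasp the clip.

Call:
play_rows(
  deltas="0 0 0 0.0015 -0.001 0.03 0.045;0 0 0 0 0 0.03 0.045;0 0 0 0 0 0.025 0.045;0 0 0 0 0 0.018 0.045;0 0 0 0 0 0.01 0.045",
)

```text
t: 7.95
eef_pos: [457.6, -304.5, 21.1]
orientation: [3.141, 0.001, -0.506]
ft_force: [0.2, -0.4, 0.2]
opening: 44.9
gripper_force: 0.0
```

Call:
play_rows(
  deltas="0 0 0 0 0 0.004 0.045;0 0 0 0 0 0 0.045",
)

```text
t: 8.15
eef_pos: [457.9, -305.3, 18.2]
orientation: [-3.142, -0.0, -0.506]
ft_force: [-0.5, -0.7, 0.9]
opening: 44.9
gripper_force: 0.0
```

Call:
play_rows(
  deltas="0 0 0 0 0 0 0.02;0 0 0 0 0 0 0.004;0 0 0 0 0 0 0.004;0 0 0 0 0 0 0.002;0 0 0 0 0 0 0.002",
  force=60,
)

```text
t: 8.65
eef_pos: [458.1, -305.9, 18.8]
orientation: [-3.141, -0.002, -0.507]
ft_force: [0.3, 1.5, 6.2]
opening: 9.5
gripper_force: 59.0
```

Call:
play_rows(
  deltas="0 0 0 0 0 0 0.002;0 0 0 0 0 0 0.002",
)

```text
t: 8.85
eef_pos: [458.1, -305.9, 18.8]
orientation: [-3.141, -0.002, -0.507]
ft_force: [-0.8, 0.3, 5.9]
opening: 9.5
gripper_force: 59.0
```

The grasp is firm at a 9.5 mm opening, and the TCP is 18.8 mm above the clip's underside. Next I'll lift, carry and turn it.

Call:
play_rows(
  deltas="0 0 0 0 0 -0.01 0.002;0 0 0 0 0 -0.03 0.002;0 0 0 0 0 -0.04 0.002;0 0 0 0 0 -0.04 0.002;0 0 0 0 0 -0.03 0.002",
)

```text
t: 9.35
eef_pos: [457.4, -305.9, 171.0]
orientation: [-3.141, -0.002, -0.507]
ft_force: [0.6, -1.0, -0.8]
opening: 9.0
gripper_force: 58.4
```

Call:
play_rows(
  deltas="0 0 0 -0.0101 -0.0348 0 0.002;0 0 0 -0.0101 -0.0348 0 0.002;0 0 0 -0.0101 -0.0348 0 0.002;0 0 0 -0.0101 -0.0348 0 0.002;0 0 0 -0.0101 -0.0348 0 0.002",
)

```text
t: 9.85
eef_pos: [497.3, -127.7, 168.5]
orientation: [-3.141, -0.0, -0.507]
ft_force: [1.0, -0.1, -0.4]
opening: 9.2
gripper_force: 58.5
```

Call:
play_rows(
  deltas="0 0 0 -0.0101 -0.0348 0 0.002;0 0 0 -0.0101 -0.0348 0 0.002;0 0 0 -0.0101 -0.0348 0 0.002;0 0 0 -0.0101 -0.0348 0 0.002;0 0 0 -0.0101 -0.0348 0 0.002",
)

```text
t: 10.35
eef_pos: [537.6, 49.0, 168.4]
orientation: [-3.141, 0.0, -0.507]
ft_force: [0.9, -0.1, -1.2]
opening: 9.0
gripper_force: 58.5
```

Call:
play_rows(
  deltas="0 0 0.1447 0 0 0 0.002;0 0 0.1447 0 0 0 0.002;0 0 0.1447 0 0 0 0.002;0 0 0.1447 0 0 0 0.002;0 0 0.1447 0 0 0 0.002",
)

```text
t: 10.85
eef_pos: [537.5, 47.5, 168.2]
orientation: [3.141, 0.0, -1.236]
ft_force: [0.1, 0.1, -1.3]
opening: 9.2
gripper_force: 58.7
```

Call:
play_rows(
  deltas="0 0 0.1447 0 0 0 0.002;0 0 0 0 0 0 0.002",
)

```text
t: 11.05
eef_pos: [537.6, 47.5, 168.2]
orientation: [3.142, 0.0, -1.377]
ft_force: [0.9, -0.3, -1.5]
opening: 9.1
gripper_force: 58.7
```

Run:
```python
from h import *
s=state();print(s["eef_pos"],s["orientation"],s["opening"],s["gripper_force"],s["ft_force"])
a=get_image("top");b=get_image("side")
im=np.hstack([cv2.resize(a["frame"][160:230,240:340],(400,280),interpolation=2),cv2.resize(b["frame"][150:250,260:400],(392,280),interpolation=2)])
save("pics/s3.png",cv2.resize(im,None,fx=1,fy=1))
```

```text
[537.58888574  47.45929155 168.21635721] [ 3.14154163e+00  1.26908653e-04 -1.37738448e+00] 9.13566375211337 58.66987645626068 [ 0.92318773 -0.32179028 -1.50469095]
```

View pics/s3.png

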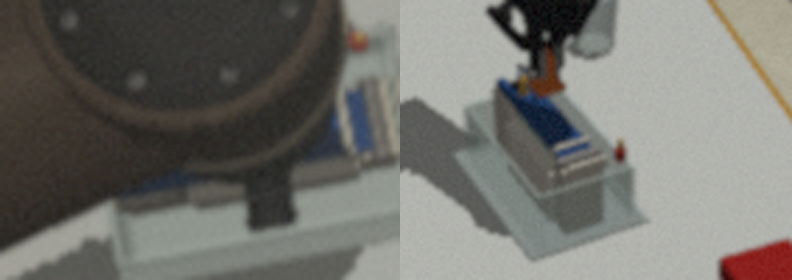

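The side view shows the clip hanging in the fingers above the bar, with the pin head to its left, while the arm blocks the top view. I'll check the clip's height and offset from the side depth.

Run:
```python
from h import *
d=get_image("side");P=pts(d);h=cv2.cvtColor(d["frame"],cv2.COLOR_RGB2HSV)
w=np.zeros(P.shape[:2],bool);w[150:200,295:335]=1
m=w&(h[...,0]<16)&(h[...,0]>3)&(h[...,1]>120)&(P[...,2]>135)
e=state()["eef_pos"];D=np.array([-.194,.981]);N=np.array([.981,.194])
v,u=np.nonzero(m);Q=P[m]
print(len(Q),u.min(),u.max(),v.min(),v.max())
for r in range(v.min(),v.max()+1):
    q=Q[v==r]; 
    if len(q): print(r,u[v==r].min(),u[v==r].max(),'z',q[:,2].round(0).astype(int).tolist(),'s',((q[:,:2]-e[:2])@D).round(0).astype(int).tolist(),'n',((q[:,:2]-e[:2])@N).round(0).astype(int).tolist())
# pin head from side
m=(P[...,2]>106)&(P[...,2]<130)&(abs((P[...,:2]-[525.5,116.3])@N)<12)&(abs((P[...,:2]-[525.5,116.3])@D)<20)
print('pin',m.sum(),P[m].mean(0), np.c_[(P[m][:,:2]-[525.5,116.3])@D,(P[m][:,:2]-[525.5,116.3])@N,P[m][:,2]].round().tolist())
```

```text
82 307 317 155 183
155 315 315 z [247] s [-11] n [8]
167 312 313 z [198, 197] s [3, 4] n [4, 7]
168 312 314 z [204, 196, 201] s [-10, 0, -9] n [-3, 5, 5]
169 313 314 z [197, 199] s [-7, -10] n [2, 4]
170 312 314 z [199, 199, 197] s [-13, -14, -13] n [-4, -2, 2]
171 312 314 z [196, 198, 195] s [-13, -17, -16] n [-5, -3, 1]
172 312 315 z [193, 194, 193, 189] s [-14, -17, -18, -13] n [-5, -3, 0, 5]
173 312 315 z [189, 189, 185, 190] s [-14, -15, -11, -19] n [-5, -3, 3, 2]
174 313 314 z [185, 185] s [-15, -17] n [-3, 0]
175 313 314 z [179, 178] s [-12, -12] n [-1, 2]
176 313 315 z [178, 178, 176] s [-16, -16, -15] n [-3, 0, 4]
177 313 315 z [172, 173, 171] s [-12, -14, -13] n [-1, 1, 5]
178 308 315 z [154, 153, 168, 170, 172, 170, 169, 171] s [15, 14, -7, -12, -15, -13, -14, -18] n [-6, -3, -9, -8, -6, -2, 1, 2]
179 307 316 z [158, 155, 155, 158, 161, 162, 165, 168, 166, 161] s [5, 9, 7, 2, -4, -6, -13, -17, -17, -11] n [-14, -9, -6, -5, -4, -2, -2, -1, 3, 9]
180 307 317 z [155, 156, 158, 156, 157, 158, 166, 162, 162, 158, 159] s [5, 2, -2, -1, -3, -6, -18, -15, -16, -11, -14] n [-14, -1
[... 167 characters left out ...]
5, -4, -1, 0, 4, 7, 11]
182 309 315 z [157, 156, 156, 156, 158, 155, 157] s [-11, -10, -12, -13, -17, -14, -19] n [-15, -11, -9, -6, -4, 0, 2]
183 309 312 z [157, 158, 156, 155] s [-15, -17, -17, -16] n [-17, -14, -11, -7]
pin 21 [527.490449   110.70400662 116.41174058] [[1.0, 1.0, 122.0], [0.0, 4.0, 122.0], [1.0, 8.0, 120.0], [-4.0, -2.0, 122.0], [-7.0, 1.0, 123.0], [-7.0, 4.0, 122.0], [-9.0, 7.0, 122.0], [-3.0, -1.0, 118.0], [-10.0, -1.0, 121.0], [-7.0, 4.0, 118.0], [-8.0, 7.0, 118.0], [-13.0, -6.0, 121.0], [-11.0, -1.0, 118.0], [-9.0, 3.0, 116.0], [-7.0, -3.0, 112.0], [-7.0, 0.0, 111.0], [-6.0, 4.0, 110.0], [-1.0, -12.0, 108.0], [-4.0, -2.0, 107.0], [-6.0, 0.0, 107.0], [-7.0, 3.0, 107.0]]
```

Call:
play_rows(
  deltas="0 0 0 0 -0.002 0.015 0.002;0 0 0 0 0 0.015 0.002;0 0 0 0 0 0.01 0.002;0 0 0 0 0 0.005 0.002;0 0 0 0 0 0 0.002",
)

```text
t: 11.7
eef_pos: [539.8, 47.9, 122.6]
orientation: [3.141, -0.0, -1.374]
ft_force: [-1.1, -0.2, -0.9]
opening: 9.0
gripper_force: 58.8
```

Call:
play_rows(
  deltas="0 0 0 -0.003 0 0 0.002;0 0 0 -0.004 0 0 0.002;0 0 0 -0.003 0 0 0.002;0 0 0 0 0 0 0.002",
)

```text
t: 12.1
eef_pos: [538.0, 58.4, 123.1]
orientation: [-3.141, 0.0, -1.374]
ft_force: [-0.6, 0.9, -0.1]
opening: 9.2
gripper_force: 58.8
```

Run:
```python
from h import *
s=state();print(s["eef_pos"],s["orientation"],s["ft_force"])
b=get_image("side");P=pts(b)
save("pics/s4.png",cv2.resize(b["frame"][165:215,285:345],(720,600),interpolation=2))
```

```text
[537.97846176  58.35391487 123.09159233] [-3.14106454e+00  1.76240375e-04 -1.37434925e+00] [-0.62991794  0.89798941 -0.14039608]
```

View pics/s4.png

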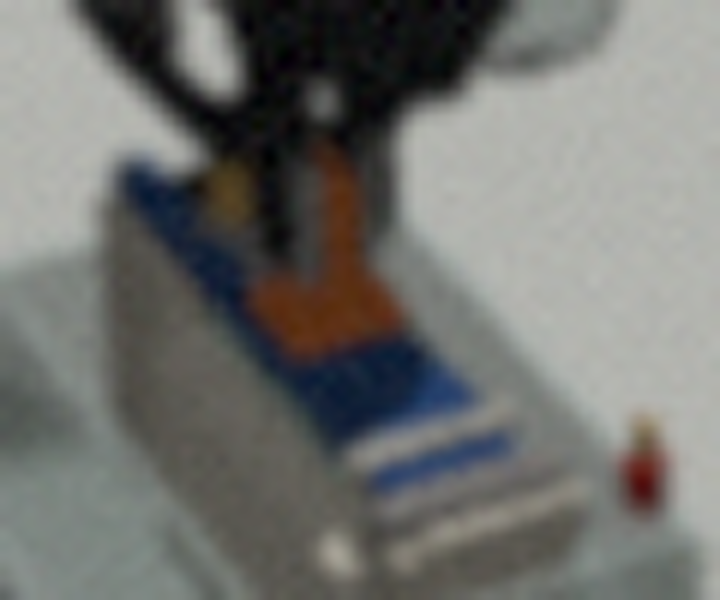

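Run:
```python
from h import *
d=get_image("side");K,R,t=d["mtx"],d["R"],d["t"]
D=np.array([-.194,.981]);N=np.array([.981,.194]);p=np.array([525.5,116.3])
F=cv2.resize(d["frame"][165:215,285:345],(720,600),interpolation=2)
def pr(s,n,z):
    q=p+s*D+n*N;c=K@(R@[*q,z]+t);return int(((c[0]/c[2])-285+.5)*12),int((c[1]/c[2]-165+.5)*12)
L=lambda a,b,c:cv2.line(F,pr(*a),pr(*b),c,1)
for n in(-20,20): L((29,n,103),(-146,n,103),(255,0,0))
L((0,0,103),(0,0,123),(0,255,0));L((0,-6.5,123),(0,6.5,123),(0,255,0))
e=state()["eef_pos"][:2];s0=(e-p)@D;n0=(e-p)@N;print(s0,n0)
z=104.2
for a,b in(((-14,-17),(-14,17)),((-14,17),(14,17)),((14,17),(14,-17)),((14,-17),(-14,-17))):
    L((s0+a[0],n0+a[1],z),(s0+b[0],n0+b[1],z),(255,255,0))
L((s0-12,n0,z+7),(s0-12,n0,z+48),(255,255,0))
save("pics/s5.png",F)
```

```text
-59.56816591805596 0.8866734355173054
```

View pics/s5.png

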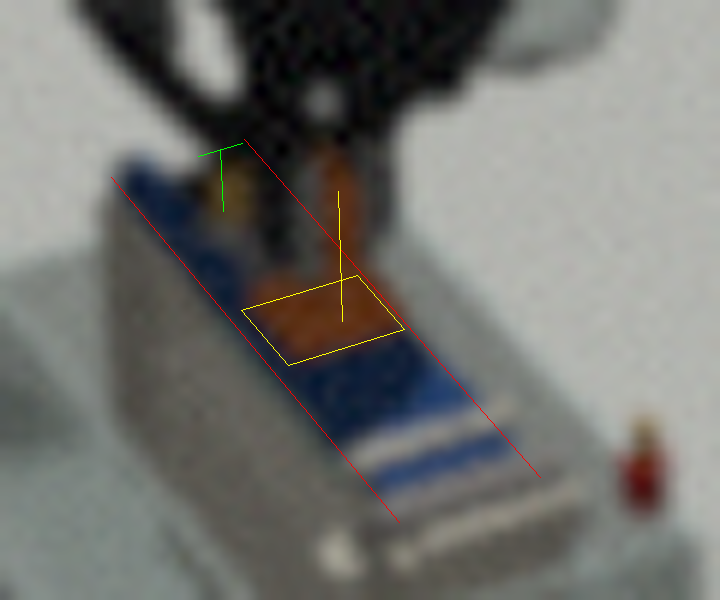

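The overlay puts the crown within about 1 mm of the expected place on the bar, and the pin about 1–2 mm further toward +n. I'll shift 1 mm and start pushing by feel.

Call:
play_rows(
  deltas="0 0 0 -0.002 -0.001 0 0.002;0 0 0 -0.002 0 0 0.002;0 0 0 -0.002 0 0 0.002;0 0 0 -0.002 0 0 0.002",
)

```text
t: 12.6
eef_pos: [537.3, 66.0, 122.8]
orientation: [3.141, -0.0, -1.375]
ft_force: [-0.2, 0.3, -1.0]
opening: 9.0
gripper_force: 58.8
```

Call:
play_rows(
  deltas="0 0 0 -0.0015 0 0 0.002;0 0 0 -0.0015 0 0 0.002;0 0 0 0 0 0 0.002",
)

```text
t: 12.9
eef_pos: [536.7, 69.0, 122.8]
orientation: [-3.142, 0.0, -1.375]
ft_force: [0.2, -0.5, -0.8]
opening: 9.2
gripper_force: 58.8
```

Call:
play_rows(
  deltas="0 0 0 -0.0015 0 0 0.002;0 0 0 -0.0015 0 0 0.002;0 0 0 0 0 0 0.002",
)

```text
t: 13.2
eef_pos: [536.2, 71.9, 122.8]
orientation: [-3.142, 0.0, -1.375]
ft_force: [-0.2, -0.5, -1.2]
opening: 9.3
gripper_force: 58.8
```

Call:
play_rows(
  deltas="0 0 0 -0.0015 0 0 0.002;0 0 0 -0.0015 0 0 0.002;0 0 0 0 0 0 0.002",
)

```text
t: 13.5
eef_pos: [535.0, 74.5, 122.6]
orientation: [3.14, -0.0, -1.375]
ft_force: [-1.6, -1.2, -1.3]
opening: 9.0
gripper_force: 58.7
```

Call:
play_rows(
  deltas="0 0 0 -0.001 0.001 0 0.002;0 0 0 -0.001 0 0 0.002;0 0 0 0 0 0 0.002",
)

```text
t: 13.8
eef_pos: [534.2, 76.5, 122.8]
orientation: [-3.142, -0.0, -1.375]
ft_force: [-0.6, -0.8, -2.3]
opening: 9.3
gripper_force: 58.6
```

Call:
play_rows(
  deltas="0 0 0 -0.001 0 0 0.002;0 0 0 -0.001 0 0 0.002;0 0 0 0 0 0 0.002",
)

```text
t: 14.1
eef_pos: [533.8, 78.5, 122.8]
orientation: [3.142, 0.0, -1.375]
ft_force: [0.6, -0.5, -0.9]
opening: 9.0
gripper_force: 58.6
```

Call:
play_rows(
  deltas="0 0 0 -0.001 0 0 0.002;0 0 0 -0.001 0 0 0.002;0 0 0 0 0 0 0.002",
)

```text
t: 14.4
eef_pos: [533.4, 80.5, 122.8]
orientation: [-3.142, 0.0, -1.375]
ft_force: [-0.2, -2.1, -1.4]
opening: 9.1
gripper_force: 58.6
```

Call:
play_rows(
  deltas="0 0 0 -0.001 0 0 0.002;0 0 0 -0.001 0 0 0.002;0 0 0 -0.001 0 0 0.002;0 0 0 -0.001 0 0 0.002",
)

```text
t: 14.8
eef_pos: [532.7, 84.4, 122.8]
orientation: [-3.142, -0.0, -1.375]
ft_force: [-0.1, -1.6, -1.8]
opening: 8.8
gripper_force: 58.6
```

Call:
play_rows(
  deltas="0 0 0 -0.001 0 0 0.002;0 0 0 -0.001 0 0 0.002;0 0 0 -0.001 0 0 0.002;0 0 0 -0.001 0 0 0.002",
)

```text
t: 15.2
eef_pos: [531.9, 88.3, 122.8]
orientation: [-3.142, -0.0, -1.375]
ft_force: [-0.4, -1.3, -1.5]
opening: 9.1
gripper_force: 58.6
```

Call:
play_rows(
  deltas="0 0 0 -0.001 0 0 0.002;0 0 0 -0.001 0 0 0.002;0 0 0 -0.001 0 0 0.002;0 0 0 -0.001 0 0 0.002",
)

```text
t: 15.6
eef_pos: [531.1, 92.2, 122.8]
orientation: [3.142, 0.0, -1.375]
ft_force: [-0.6, -1.9, -1.9]
opening: 9.3
gripper_force: 58.6
```

Call:
play_rows(
  deltas="0 0 0 -0.001 0 0 0.002;0 0 0 -0.001 0 0 0.002;0 0 0 -0.001 0 0 0.002",
)

```text
t: 15.9
eef_pos: [530.5, 95.1, 122.8]
orientation: [3.142, 0.0, -1.375]
ft_force: [0.5, -2.2, -1.2]
opening: 8.8
gripper_force: 58.6
```

Call:
play_rows(
  deltas="0 0 0 -0.001 0 0 0.002;0 0 0 -0.001 0 0 0.002;0 0 0 -0.001 0 0 0.002",
)

```text
t: 16.2
eef_pos: [529.9, 98.1, 122.8]
orientation: [3.142, -0.0, -1.375]
ft_force: [0.1, -1.6, -0.8]
opening: 9.1
gripper_force: 58.6
```

Call:
play_rows(
  deltas="0 0 0 -0.001 0 0 0.002;0 0 0 -0.001 0 0 0.002;0 0 0 -0.001 0 0 0.002",
)

```text
t: 16.5
eef_pos: [529.3, 101.1, 122.8]
orientation: [3.142, -0.0, -1.375]
ft_force: [-0.3, -1.6, -1.1]
opening: 9.2
gripper_force: 58.6
```

Call:
play_rows(
  deltas="0 0 0 -0.001 0 0 0.002;0 0 0 -0.001 0 0 0.002",
)

```text
t: 16.7
eef_pos: [529.0, 102.5, 122.9]
orientation: [3.141, -0.001, -1.375]
ft_force: [1.3, -7.1, -0.9]
opening: 9.1
gripper_force: 58.6
```

Call:
play_rows(
  deltas="0 0 0 -0.001 0 0 0.002;0 0 0 -0.001 0 0 0.002",
)

```text
t: 16.9
eef_pos: [528.7, 103.9, 123.0]
orientation: [3.141, -0.002, -1.375]
ft_force: [1.7, -8.1, -1.5]
opening: 8.8
gripper_force: 58.6
```

Call:
play_rows(
  deltas="0 0 0 -0.0007 0 0 0.002;0 0 0 -0.0007 0 0 0.002",
)

```text
t: 17.1
eef_pos: [528.4, 105.2, 122.9]
orientation: [3.141, -0.002, -1.375]
ft_force: [1.8, -5.9, -0.5]
opening: 9.1
gripper_force: 58.7
```

Call:
play_rows(
  deltas="0 0 0 -0.0007 0 0 0.002;0 0 0 -0.0007 0 0 0.002",
)

```text
t: 17.3
eef_pos: [528.1, 107.4, 122.9]
orientation: [-3.142, -0.0, -1.375]
ft_force: [1.0, -1.9, -1.3]
opening: 8.9
gripper_force: 58.7
```

The force fell, so the legs have snapped. I'll go on to the bottom in small steps.

Call:
play_rows(
  deltas="0 0 0 -0.0005 0 0 0.002;0 0 0 -0.0005 0 0 0.002",
)

```text
t: 17.5
eef_pos: [527.8, 109.4, 122.8]
orientation: [-3.141, 0.001, -1.375]
ft_force: [-2.2, 2.0, -1.6]
opening: 8.9
gripper_force: 58.6
```

Call:
play_rows(
  deltas="0 0 0 -0.0005 0 0 0.002;0 0 0 0 0 0 0.002",
)

```text
t: 17.7
eef_pos: [527.7, 109.7, 122.8]
orientation: [-3.141, 0.0, -1.375]
ft_force: [-1.3, 1.5, 0.3]
opening: 9.3
gripper_force: 58.6
```

Call:
play_rows(
  deltas="0 0 0 -0.0005 0 0 0.002;0 0 0 0 0 0 0.002",
)

```text
t: 17.9
eef_pos: [527.7, 109.8, 122.8]
orientation: [-3.141, 0.0, -1.375]
ft_force: [-1.2, 1.5, -0.7]
opening: 9.5
gripper_force: 58.6
```

Call:
play_rows(
  deltas="0 0 0 -0.0005 0 0 0.002;0 0 0 0 0 0 0.002",
)

```text
t: 18.1
eef_pos: [527.6, 110.1, 122.8]
orientation: [-3.141, 0.0, -1.375]
ft_force: [-1.1, 1.7, 0.0]
opening: 8.7
gripper_force: 58.6
```

Call:
play_rows(
  deltas="0 0 0 -0.0005 0 0 0.002;0 0 0 0 0 0 0.002",
)

```text
t: 18.3
eef_pos: [527.5, 110.6, 122.8]
orientation: [-3.142, 0.0, -1.375]
ft_force: [-1.0, 0.9, -0.9]
opening: 9.0
gripper_force: 58.6
```

Call:
play_rows(
  deltas="0 0 0 -0.0004 0 0 0.002;0 0 0 0 0 0 0.002",
)

```text
t: 18.5
eef_pos: [527.4, 111.0, 122.8]
orientation: [-3.142, -0.0, -1.375]
ft_force: [-0.7, 0.2, -0.8]
opening: 8.9
gripper_force: 58.6
```

Call:
play_rows(
  deltas="0 0 0 -0.0005 0 0 0.002;0 0 0 0 0 0 0.002",
)

```text
t: 18.7
eef_pos: [527.3, 111.5, 122.8]
orientation: [-3.142, -0.0, -1.375]
ft_force: [-0.2, 1.2, -1.8]
opening: 9.0
gripper_force: 58.6
```

Call:
play_rows(
  deltas="0 0 0 -0.0004 0 0 0.002;0 0 0 0 0 0 0.002",
)

```text
t: 18.9
eef_pos: [527.3, 111.9, 122.8]
orientation: [-3.141, -0.0, -1.375]
ft_force: [-0.6, 1.5, -0.2]
opening: 9.1
gripper_force: 58.6
```

Call:
play_rows(
  deltas="0 0 0 -0.0005 0 0 0.002;0 0 0 0 0 0 0.002",
)

```text
t: 19.1
eef_pos: [527.2, 112.4, 122.8]
orientation: [-3.141, 0.0, -1.375]
ft_force: [0.8, -0.1, -0.3]
opening: 9.1
gripper_force: 58.6
```

Call:
play_rows(
  deltas="0 0 0 -0.0004 0 0 0.002;0 0 0 0 0 0 0.002",
)

```text
t: 19.3
eef_pos: [527.0, 112.8, 122.8]
orientation: [-3.142, -0.0, -1.375]
ft_force: [0.7, -0.5, -0.5]
opening: 9.5
gripper_force: 58.6
```

Call:
play_rows(
  deltas="0 0 0 -0.0004 0 0 0.002;0 0 0 0 0 0 0.002",
)

```text
t: 19.5
eef_pos: [526.9, 113.1, 122.8]
orientation: [3.142, -0.0, -1.375]
ft_force: [-0.4, -0.0, -0.6]
opening: 8.9
gripper_force: 58.6
```

Call:
play_rows(
  deltas="0 0 0 -0.0005 0 0 0.002;0 0 0 0 0 0 0.002",
)

```text
t: 19.7
eef_pos: [526.9, 113.5, 122.8]
orientation: [3.142, -0.0, -1.375]
ft_force: [1.3, -1.5, -0.1]
opening: 9.2
gripper_force: 58.7
```

Call:
play_rows(
  deltas="0 0 0 -0.0004 0 0 0.002;0 0 0 0 0 0 0.002",
)

```text
t: 19.9
eef_pos: [526.8, 113.9, 122.8]
orientation: [3.142, -0.0, -1.375]
ft_force: [0.7, -2.3, -0.4]
opening: 8.9
gripper_force: 58.7
```

Call:
play_rows(
  deltas="0 0 0 -0.0004 0 0 0.002;0 0 0 0 0 0 0.002",
)

```text
t: 20.1
eef_pos: [526.7, 114.2, 122.8]
orientation: [3.141, -0.0, -1.375]
ft_force: [-0.2, -3.2, -0.2]
opening: 9.2
gripper_force: 58.7
```

Call:
play_rows(
  deltas="0 0 0 -0.0004 0 0 0.002;0 0 0 0 0 0 0.002",
)

```text
t: 20.3
eef_pos: [526.6, 114.4, 122.9]
orientation: [3.141, -0.001, -1.375]
ft_force: [1.9, -4.6, -0.0]
opening: 9.3
gripper_force: 58.8
```

Call:
play_rows(
  deltas="0 0 0 -0.0004 0 0 0.002;0 0 0 0 0 0 0.002",
)

```text
t: 20.5
eef_pos: [526.6, 114.5, 122.9]
orientation: [3.141, -0.001, -1.375]
ft_force: [3.0, -6.7, -0.1]
opening: 9.2
gripper_force: 58.8
```

Call:
play_rows(
  deltas="0 0 0 -0.0003 0 0 0.002;0 0 0 0 0 0 0.002;0 0 0 0 0 0 0.002",
)

```text
t: 20.8
eef_pos: [526.6, 114.5, 122.9]
orientation: [3.141, -0.001, -1.375]
ft_force: [2.8, -7.0, -0.3]
opening: 9.2
gripper_force: 58.8
```

The clip has bottomed firmly at about 7.3 N with no further travel. I'll relax, release it and retreat.

Call:
play_rows(
  deltas="0 0 0 0.0005 0 0 0.002;0 0 0 0.0004 0 0.0008 0.002;0 0 0 0 0 0 0.002",
)

```text
t: 21.1
eef_pos: [526.7, 114.4, 122.0]
orientation: [3.142, -0.0, -1.375]
ft_force: [0.7, -4.3, -0.3]
opening: 9.2
gripper_force: 58.9
```

Call:
play_rows(
  deltas="0 0 0 0 0 0 0.015;0 0 0 0 0 0 0.03;0 0 0 0 0 0 0.04;0 0 0 0 0 0 0.04",
)

```text
t: 21.5
eef_pos: [526.7, 115.0, 122.1]
orientation: [-3.141, 0.0, -1.375]
ft_force: [-0.1, 0.5, 0.6]
opening: 39.9
gripper_force: 0.0
```

Call:
play_rows(
  deltas="0 0 0 0 0 -0.01 0.04;0 0 0 0 0 -0.03 0.04;0 0 0 0 0 -0.04 0.04;0 0 0 0.04 0 -0.03 0.04;0 0 0 0.045 0 0 0.04",
)

```text
t: 22.0
eef_pos: [545.9, 31.9, 238.0]
orientation: [-3.132, 0.0, -1.371]
ft_force: [1.2, 1.1, -0.3]
opening: 39.7
gripper_force: 0.0
```

Call:
play_rows(
  deltas="0 0 0 0.045 0 0 0.04;0 0 0 0.045 0 0 0.04;0 0 0 0.045 0 0 0.04;0 0 0 0.045 0 0 0.04;0 0 0 0.03 0 0 0.04",
)

```text
t: 22.5
eef_pos: [584.2, -177.4, 232.8]
orientation: [-3.141, -0.0, -1.376]
ft_force: [0.0, -0.1, 0.8]
opening: 40.1
gripper_force: 0.0
```

Run:
```python
from h import *
print(state()["eef_pos"],state()["ft_force"])
d=get_image("top");P=pts(d)
s=get_image("side")["frame"]
N=np.array([.981,.194]);D=np.array([-.194,.981])
for a,b in((118,128),(136,165)):
    m=(P[...,2]>a)&(P[...,2]<b)&(abs(P[...,0]-525)<40)&(abs(P[...,1]-125)<50);q=P[m]
    print(len(q),q.mean(0).round(1),(q[:,:2].mean(0)@D).round(1),(q[:,:2].mean(0)@N).round(1))
save("pics/s6.png",np.hstack([cv2.resize(d["frame"][165:225,245:325],(530,400),interpolation=2),cv2.resize(s[165:215,280:330],(270,270),interpolation=2)if 0 else cv2.copyMakeBorder(cv2.resize(s[160:210,280:330],(270,270),interpolation=2),0,130,0,0,0)]))
```

```text
[ 584.23103074 -177.42674249  232.79001302] [ 0.00200898 -0.08230806  0.76669237]
16 [520.2 144.9 121.9] 41.2 538.4
0 [nan nan nan] nan nan<stdin>:8: RuntimeWarning: Mean of empty slice.
  ret = um.true_divide(
```

View pics/s6.png

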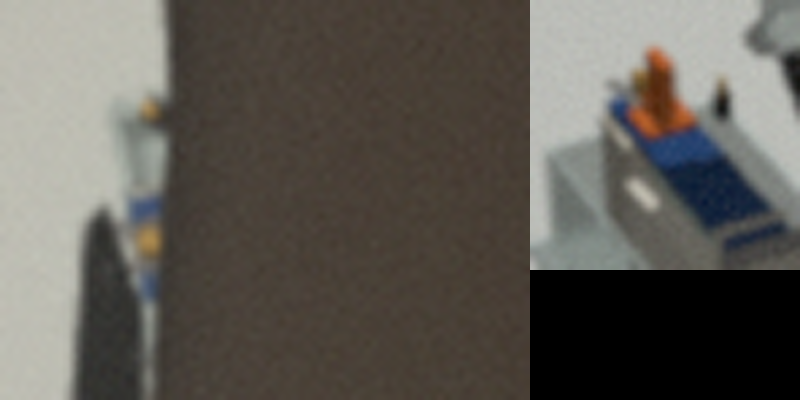

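The side view shows the clip standing upright on the closed bar with the pin head just ahead of its tab. The arm blocks the top view, so I'll move it clear and check numerically.

Call:
play_rows(
  deltas="0 0 0 0.045 0.01 0 0.04;0 0 0 0.045 0.01 0 0.04;0 0 0 0.045 0.01 0 0.04;0 0 0 0.045 0.01 0 0.04;0 0 0 0.03 0 0 0.04",
)

```text
t: 23.1
eef_pos: [585.0, -390.8, 232.8]
orientation: [-3.141, -0.0, -1.376]
ft_force: [-0.0, 0.5, -0.0]
opening: 39.9
gripper_force: 0.0
```

Run:
```python
from h import *
print(state()["eef_pos"])
N=np.array([.981,.194]);D=np.array([-.194,.981])
d=get_image("top");P=pts(d)
for nm,a,b in(('pin',118,128),('tab',138,165)):
    m=(P[...,2]>a)&(P[...,2]<b)&(abs(P[...,0]-525)<40)&(abs(P[...,1]-125)<50);q=P[m]
    if len(q): print(nm,len(q),q.mean(0).round(1),'s',(q[:,:2].mean(0)@D).round(1),'n',(q[:,:2].mean(0)@N).round(1),(q[:,:2]@D).min().round(),(q[:,:2]@D).max().round())
d=get_image("side");P=pts(d);h=cv2.cvtColor(d["frame"],cv2.COLOR_RGB2HSV)
w=(abs(P[...,0]-525)<45)&(abs(P[...,1]-115)<60)
o=w&(h[...,0]<16)&(h[...,0]>3)&(h[...,1]>120)&(P[...,2]>98);q=P[o]
print('side orange',len(q),'z',q[:,2].min(),q[:,2].max(),'s',(q[:,:2]@D).min(),'n',(q[:,:2]@N).min(),(q[:,:2]@N).max())
P0=np.load("topP.npy");F0=np.load("topF.npy");d=get_image("top")
for nm,(r0,r1,c0,c1) in dict(beaker=(125,170,180,225),buffer=(240,275,145,195),box=(110,165,385,445)).items():
    print(nm,np.abs(d["frame"][r0:r1,c0:c1].astype(int)-F0[r0:r1,c0:c1]).mean().round(1))
```

```text
[ 584.96432313 -390.76796691  232.83244263]
pin 27 [521.4 136.3 122.8] s 32.5 n 537.9 -2.0 46.0
tab 47 [525.8 112.9 150.1] s 8.8 n 537.7 -3.0 22.0
side orange 91 z 104.65284449615278 152.67213918723687 s -10.37220001735107 n 522.636678046383 553.7208507766911
beaker 38.4
buffer 34.8
box 31.2
```

Run:
```python
from h import *
N=np.array([.981,.194]);D=np.array([-.194,.981]);d=get_image("top");P=pts(d);S=P[...,:2]@D
w=(abs(P[...,0]-525)<40)
q=P[w&(P[...,2]>115)&(P[...,2]<128)&(S>30)&(S<60)];t=P[w&(P[...,2]>146)&(P[...,2]<158)&(abs(S-10)<25)]
for k in(q,t): s=k[:,:2]@D;print(len(k),k.mean(0).round(1),s.mean().round(1),s.min().round(1),s.max().round(1),(k[:,:2]@N).mean().round(1))
print(sign_off())
```

```text
24 [520.2 143.2 121.6] 39.6 33.4 46.0 538.2
42 [526.1 113.  151.1] 8.8 -2.6 21.3 538.0
the job is handed in; nothing more can be done
None
```

I handed the job in with the bar flat and the clip released, seated on the pin and upright on the bar. The pin axis measured 30.8 mm ahead of the tab (31 mm is fully home) and 0.2 mm off sideways, and the highest push force I read was about 8 N. The sign-off returned no verdict, and my last image check on the tip box, bottle and beaker was inconclusive, though the arm never went near them.

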